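# Close a jam jar under vacuum: load, shut, hook, hold the pump button

## Robot

A 6-joint arm with a two-finger parallel gripper is mounted at the origin on a cart in front of the work surface, level with it; the furniture and walls round the work are solid. World frame = base frame: x ahead of the robot, y to its left, z up, the work surface at z = 0. Lengths are in m, angles in degrees, forces in N, time in s.
With the tool pointing down it reaches from about 0.3 to 0.75 m from the base axis. Payload 8.5 kg.
Tool frame: the origin (TCP) lies midway between the tips of the shut fingers; the grasp point (between the pads) lies behind it (manip.pinch_z is the z of the grasp point in the tool frame, in m); z points along the fingers, y is the line along which they close (so a half turn about z gives the same grasp; the last joint's range is limited). The gripper opens to 88 mm and grips with 3 to 60 N. Pads are 18 mm wide; open, the fingers measure 123 mm over their backs; the gripper's body (75 mm by 187 mm) begins 45 mm behind the grasp point.
Start: joints at [51.492, 21.807, 74.336, -0, 83.858, -12.336], TCP at [0.243, 0.494, 0.239] pointing down, gripper open.
Joint ranges: [-178.18, 178.18], [-50.72, 133.34], [12.68, 142.11], [-81.47, 261.47], [9.98, 163.14], [-165.26, 165.26]. Speed limits (degrees/s): [136.94, 136.94, 180, 180, 180, 180].

## Interface

Orientations are given as [roll, pitch, yaw] about the fixed x, y, z axes, in that order (R = Rz(yaw) Ry(pitch) Rx(roll)).
In Python, from workcell import manip gives the robot as it stands.
- The arm moves only by the tool move_arm, never from a script. Its argument "series" is a list of rows, each a list of 7 numbers: the shift along the tool's x, y, z in cm, then the turn, a rotation vector about the tool's x, y, z in rad, then the closure, from -1 (fully open) to 1 (shut). In form: [[dx, dy, dz, rx, ry, rz, grip], ...]. A call has 1 to 12 rows; each row shifts and turns the commanded pose from where the row before left it, along the tool's axes as they then stand; what a row does not reach is not made up. A row lasts 1/8 s, in which the tool goes at most 62.5 mm and 10.7 degrees, less where a joint would pass 70% of its speed; a pose out of reach is approached as far as the arm can. A call is refused whole if a number of a shift passes 6.25 or a number of a turn 0.188, either way. A call with a gripper value outside its range is refused whole. The fingers move at their own pace and stop on an object; "newtons" is the grip in N (left out, the last holds). Time passes only in rows, so rows that do not move let the fingers close. It gives the time, the measured TCP pose, the force, the opening and the grip force at its end, in the units of the state.
- manip.observe(): the state, without advancing time (a new reading comes with each control period).
- manip.capture(name): name is "scene" or "top" or "wrist"; returns the picture (400x640x3 uint8, red, green, blue); there is no depth.
- manip.calibration(name): a dict with "mtx" (3x3 intrinsics, pixels), "extrinsics" (4x4, takes a point from world to camera coordinates); the wrist camera has in their place "mount" (4x4, takes a point from camera to tool coordinates, whose origin is the TCP and whose axes are the flange's). Camera axes: x right, y up, looking along -z (the intrinsics and any distortion apply to the point x, -y, -z); pixel columns grow to the right and rows downward; lengths in m; the calibration is good to about 2 mm. A picture is of the moment at which its call begins: read the wrist's pose just before it. calibration takes no time and is no camera call.
- manip.job_done(): hands the job in; it is judged then, once.
Trained networks look in the newest picture that a camera, given by its name, has taken for a name from the list of things; names that differ only in an ending like _2 or _b are one class to them, and where a whole thing is asked for, a point or a joint stands for the part that bears it (a point fixed in the world has none). Each returns a list of dicts, best first, with "p" (0 to 1); they miss things now and then, are a little off and sometimes report something else, mostly with a low value. They report only what shows in the picture. A call takes as long as a camera call.
- manip.masks_of(camera, label): "region" (400x640 bool, what is visible of it) and "centre" ([row, column] in pixels, amid what is visible of it).
The state is a dict: "t": time; "joint_positions": joint angles; "qd": joint speeds; "joint_efforts": joint torques, N m; "eef_pos": TCP position; "orientation": TCP orientation; "wrist_force": force on the tool from outside, world axes, zero at the start; "wrist_torque": the same for the moment, N m; "gripper_width": finger opening in m; "finger_force": force on a finger pad.
Only numpy, scipy, OpenCV 4.12 (cv2) and the standard library are available. Lean on these libraries where they do the work, as an engineer would, in place of code of your own. Each camera call takes 0.05 s, during which the arm holds its last target. There are 200 camera calls.

## Task

Stand the jam jar (the one with red jam, not the honey jar) upright in the chamber of the vacuum packer and let go of it, then close the packer's clear lid fully and swing the hook latch all the way round into its catch on the lid. Only when the lid is hooked, press the green pump button right down and keep it there: the pump runs only while the button is held, so finish while you are still holding it down. Leave the honey jar, the tin and the stamp where they stand.

Things in the scene. Friction and masses are not known exactly. Their poses are not given: they have to be found in the camera images.
- vacuum_packer: Steel vacuum packer, 190 (x) by 280 (y) by 130 mm, fixed. Origin: centre of its underside, z up; its gauge side (-x) faces the robot, +y is to the robot's left, yaw within 0.1 rad. Left part: open pit (chamber), inside x -75 to 75, y -45 to 125 mm, rim at z = 126, floor at z = 20 mm. Right part (y -60 to -140 mm): solid pod, top at z = 130 mm, with latch and button.
- chamber_floor (a point): Centre of the chamber's floor, at (0, 40, 20) mm in the packer, axes as the packer. The jar may stand up to 45 mm off in x and 54 mm in y.
- packer_lid (a joint): Lid angle, rad: 0 = closed on the rim; grows as it opens to the left and past upright (starts at 1.65 to 1.85, limit 1.9). Clear plate, 184 mm in x, reaching 202 mm from the hinge, 12 mm thick (edge rail 15), midplane through the hinge line. The stiff hinge (0.5 N m) holds it wherever it is left; weight 0.35 kg. Closes when its outer face is pushed over to the right and then down.
- lid_hinge (a point): Middle of the lid's hinge line, at (0, 141.5, 134) mm in the packer, fixed, axes as the packer; the hinge line runs along x. The closed lid lies level from here towards -y, its outer face 6 mm above (rail 7.5 mm).
- lid_edge (a point): Middle of the rail at the lid's free edge, on the outer (upper when closed) face, 195 mm from the hinge line; moves with the lid. Its z points out of the outer face, its -y away from the hinge. A headed stud for the latch stands 19 mm out of the face, 10 mm along +x and 9 mm nearer to the hinge.
- packer_latch (a joint): Hook latch angle, rad: 0 = closed, claw round the lid's stud, at its stop; grows as it opens (starts at 1.2 to 1.6, limit 1.7). Turns about a vertical axis, light friction (0.06 N m), stays where left. At 0 the handle points to the packer's -y (right) and the claw to +y; at 1.57 the handle points to -x (to the robot). Closing turns it counter-clockwise seen from above.
- latch_pivot (a point): On the latch's vertical axis, at (10, -95, 147) mm in the packer, under the arm; fixed, axes as the packer. Mind the room's raised shelf behind the packer: its front edge is at world x = 0.60, its board at z = 222 to 250 mm, from world y = 0.06 to the right.
- latch_knob (a point): Top centre of the round upright black knob on the latch's handle, 45 mm from the latch axis; moves with the latch. Knob 17 mm in diameter from z = 162 to 182 mm above the table, rounded top at 186 mm; the arm under it lies at 148 to 154 mm.
- pump_button (a joint): Travel of the green spring-loaded pump button, m: 0 = up, 0.008 = fully down. The spring pushes back in proportion to the travel, 10 N when fully down, and lifts the button when it is let go.
- pump_button_top (a point): Centre of the top of the green button (30 mm in diameter), at x = -70, y = -100 mm in the packer; it sinks with the button. Press straight down.
- jam_jar: Jar of red jam with a cap, 66 mm in diameter (cap 64), 99 mm high, 0.3 to 0.55 kg. Origin: centre of its underside, z up. Stands on the table to the right of the packer, beside the honey jar; either may be the nearer one. A panel 170 mm high stands along the table's right edge, at world y = -0.438.
- honey_jar: Jar of pale honey with a cap, 64 mm in diameter, 97 mm high. Origin: centre of its underside. A bystander: leave it standing where it is.
- tea_tin: Tin, 58 mm in diameter, 72 mm high, to the left of and behind the packer. Origin: centre of its underside. A bystander.
- date_stamp: Wooden hand stamp, 26 x 34 x 62 mm, at the left edge of the table. Origin: centre of its underside. A bystander.

How it is judged (in metres and radians):
On the way, in this order (a step that is already met when the one before it is completed fails the run):
1. the jam jar stands upright in the chamber and is let go (x of jam_jar in the frame of vacuum_packer between -0.045 and 0.045 m and y of jam_jar in the frame of vacuum_packer between -0.014 and 0.094 m and z of jam_jar in the frame of vacuum_packer between 0.012 and 0.03 m and angle between jam_jar's own z axis and vertical below 0.12 rad and contact force between the fingers and jam_jar below 0.3 N), for 0.3 s.
2. the lid is fully closed over the jar (x of jam_jar in the frame of vacuum_packer between -0.045 and 0.045 m and y of jam_jar in the frame of vacuum_packer between -0.014 and 0.094 m and z of jam_jar in the frame of vacuum_packer between 0.012 and 0.03 m and angle between jam_jar's own z axis and vertical below 0.12 rad and value of joint packer_lid below 0.04 rad), for 0.2 s.
3. the latch is swung into its catch on the closed lid (value of joint packer_lid below 0.04 rad and value of joint packer_latch below 0.09 rad), for 0.2 s.
4. the pump button is pressed right down with the lid hooked (all of step 3 and value of joint pump_button above 0.006 m), for 0.3 s.
At the end, for the whole second after the job is handed in: The robot still holds the pump button down: over 6 of its 8 mm, pushing with over 3 N. The lid is closed (under 0.04 rad), the latch is in its catch (under 0.09 rad), and the jam jar stands upright (within 0.12 rad) on the chamber floor, within 45 mm (x) and 54 mm (y) of its centre (all of step 4 and x of jam_jar in the frame of vacuum_packer between -0.045 and 0.045 m and y of jam_jar in the frame of vacuum_packer between -0.014 and 0.094 m and z of jam_jar in the frame of vacuum_packer between 0.012 and 0.03 m and angle between jam_jar's own z axis and vertical below 0.12 rad and contact force between any of the fingers, the arm and vacuum_packer above 3 N); the arm keeps its last pose, push and grip.
It fails at once if the pump button is pressed (more than half way) before the latch is hooked (value of joint pump_button above 0.004 m and (not (value of joint packer_latch below 0.15 rad) or value of joint packer_lid above 0.06 rad)).
It fails at once if the honey jar is moved by more than 30 mm or tipped (distance of honey_jar from where it was at the start of the episode above 0.03 m or angle between honey_jar's own z axis and vertical above 0.3 rad).
It fails at once if the tin is moved by more than 30 mm (distance of tea_tin from where it was at the start of the episode above 0.03 m).
It fails at once if the stamp is moved by more than 30 mm (distance of date_stamp from where it was at the start of the episode above 0.03 m).
It fails at once if the jam jar is tipped over (angle between jam_jar's own z axis and vertical above 0.7 rad).
It also fails if it takes over 72 s, if anything falls off the work surface, if the arm or the gripper's body presses on something with over 40 N, if the wrist force passes 120 N, or if a joint passes its speed limit or range.

## Working session

There is one attempt and no reset: what is moved stays moved. The work goes in short steps, Python scripts to look and compute and a tool call to move; the robot and the scene stay as the last step left them, time stands still between calls to the robot, and variables do not carry over. Pictures are saved under pics/ and viewed, at most 10 in all, crops included, and the job is handed in when it is done.

Besides the shell and the picture viewer there is one more tool, called after "Emit:" as name([rows], argument=value, ...), one row to a line, values as JSON. move_arm: Moves the arm, as the interface text tells. Its arguments: {"type":"object","properties":{"series":{"type":"array","items":{"type":"array","items":{"type":"number"}}},"newtons":{"type":"number"}},"required":["series"]}

```bash
mkdir -p pics; cat > h.py <<'E'
import numpy as np, cv2
from workcell import manip
def cam(n):
    c=manip.calibration(n); return c
def ray(n,px,st=None):
    """px=[row,col] -> origin, dir in world"""
    c=cam(n); K=np.array(c["mtx"]); 
    d=np.linalg.inv(K)@np.array([px[1],px[0],1.]); d=np.array([d[0],-d[1],-d[2]])
    E=np.linalg.inv(np.array(c["extrinsics"])); return E[:3,3],E[:3,:3]@d
def atz(n,px,z):
    o,d=ray(n,px); return o+d*(z-o[2])/d[2]
def proj(n,P):
    c=cam(n);K=np.array(c["mtx"]);P=np.atleast_2d(P);E=np.array(c["extrinsics"])
    q=P@E[:3,:3].T+E[:3,3]; q=q*[1,-1,-1]; u=q@K.T; return u[:,:2]/u[:,2:]
E
python3 - <<'E'
from h import *
for n in("scene","top"):
    im=manip.capture(n); cv2.imwrite(f"pics/{n}0.png",im[:,:,::-1])
    c=cam(n); print(n,c.keys(),np.linalg.inv(np.array(c["extrinsics"]))[:3,3])
    for l in("jam_jar","honey_jar","vacuum_packer","latch_knob","pump_button","lid_edge","tea_tin","date_stamp"):
        r=manip.masks_of(n,l)
        print(l,[(round(x["p"],2),np.round(x["centre"]),int(x["region"].sum()),[np.where(x["region"])[i].min() for i in(0,1)]+[np.where(x["region"])[i].max() for i in(0,1)]) for x in r[:2]])
print(manip.pinch_z,manip.observe())
E
```

```text
scene dict_keys(['mtx', 'extrinsics']) [-0.10456161  0.7816542   1.22225526]
jam_jar [(0.92, array([178., 396.]), 524, [np.int64(162), np.int64(386), np.int64(192), np.int64(405)])]
honey_jar [(0.73, array([190., 423.]), 479, [np.int64(176), np.int64(411), np.int64(204), np.int64(431)]), (0.7, array([218., 333.]), 5845, [np.int64(181), np.int64(272), np.int64(258), np.int64(387)])]
vacuum_packer [(0.75, array([219., 335.]), 6171, [np.int64(180), np.int64(270), np.int64(260), np.int64(389)])]
latch_knob [(0.62, array([193., 358.]), 138, [np.int64(184), np.int64(342), np.int64(201), np.int64(370)])]
pump_button [(0.61, array([204., 376.]), 74, [np.int64(200), np.int64(372), np.int64(209), np.int64(380)])]
lid_edge [(0.89, array([217., 300.]), 1460, [np.int64(181), np.int64(270), np.int64(251), np.int64(326)])]
tea_tin [(0.83, array([224., 258.]), 365, [np.int64(211), np.int64(249), np.int64(236), np.int64(266)])]
date_stamp []
top dict_keys(['mtx', 'extrinsics']) [0.02246514 0.14849345 0.87359799]
jam_jar [(0.61, array([209., 446.]), 858, [np.int64(193), np.int64(429), np.int64(230), n
[... 1065 characters left out ...]
187 {'t': 0.9, 'joint_positions': array([ 5.14905073e+01,  2.18043771e+01,  7.43369141e+01, -8.72803462e-04,
        8.38582966e+01, -1.23368668e+01]), 'qd': array([-0.1041678 , -0.03258359,  0.04166088, -0.03153111,  0.04886415,
       -0.09119506]), 'joint_efforts': array([ 1.49721473e-03, -4.37784755e+01, -2.24733657e+01,  7.14604394e-02,
        3.12984141e-02, -6.05789253e-06]), 'eef_pos': array([0.24258632, 0.4935743 , 0.2387628 ]), 'orientation': array([1.79999783e+02, 9.35825195e-04, 1.53827467e+02]), 'wrist_force': array([ 0.93054066,  0.58158219, -0.33016823]), 'wrist_torque': array([ 0.04910178,  0.032386  , -0.00513445]), 'finger_force': 0.0, 'gripper_width': 0.08797878445776545}
```

```bash
python3 - <<'E'
import cv2
a=cv2.imread("pics/top0.png")[120:300,180:500]; cv2.imwrite("pics/topc.png",cv2.resize(a,None,fx=2.5,fy=2.5,interpolation=cv2.INTER_CUBIC))
a=cv2.imread("pics/scene0.png")[130:290,230:450]; cv2.imwrite("pics/scenec.png",cv2.resize(a,None,fx=3.5,fy=3.5,interpolation=cv2.INTER_CUBIC))
E
```

```text
(no output)
```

View pics/topc.png

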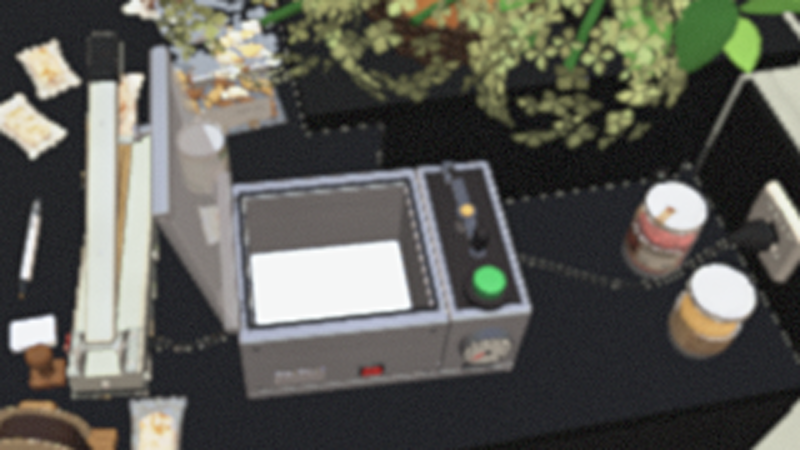

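View pics/scenec.png

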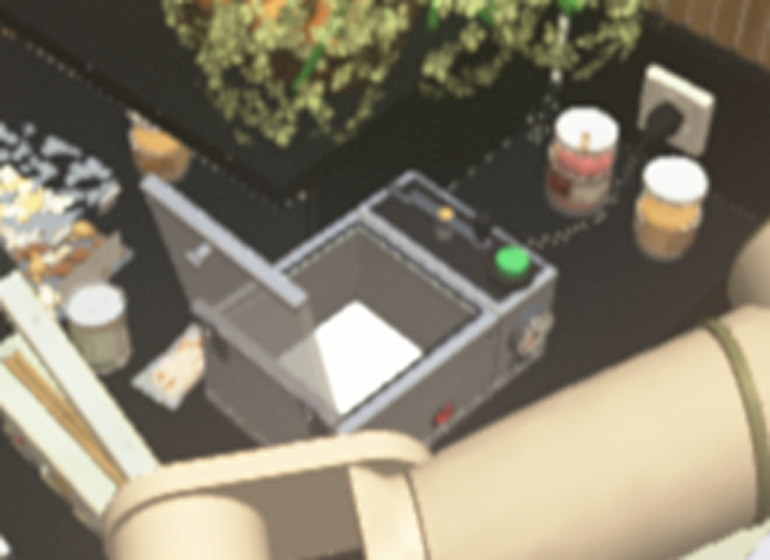

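```bash
python3 - <<'E'
from h import *
f=lambda x,y,z: np.round(atz("top",[120+y/2.5,180+x/2.5],z),3)
print("jam",f(676,206,.099),"honey",f(724,292,.097))
for n,a in dict(br=(488,162,.13),fr=(527,307,.13),fl=(238,332,.126),bl=(233,187,.126),btn=(490,280,.135),knob=(478,232,.18),piv=(467,211,.155)).items(): print(n,f(*a))
g=lambda x,y,z: np.round(atz("scene",[130+y/3.5,230+x/3.5],z),3)
print("scene jam",g(587,131,.099),"honey",g(675,179,.097))
for n,a in dict(br=(410,172,.13),fr=(553,270,.13),fl=(345,430,.126),btn=(513,260,.135),knob=(482,222,.18),piv=(445,214,.155)).items(): print(n,g(*a))
E
```

```text
jam [ 0.531 -0.334  0.099] honey [ 0.421 -0.338  0.097]
br [ 0.603 -0.14   0.13 ]
fr [ 0.423 -0.124  0.13 ]
fl [0.449 0.15  0.126]
bl [0.622 0.133 0.126]
btn [ 0.456 -0.096  0.135]
knob [ 0.483 -0.086  0.18 ]
piv [ 0.526 -0.091  0.155]
scene jam [ 0.53  -0.332  0.099] honey [ 0.423 -0.335  0.097]
br [ 0.605 -0.133  0.13 ]
fr [ 0.422 -0.122  0.13 ]
fl [0.442 0.145 0.126]
btn [ 0.454 -0.103  0.135]
knob [ 0.481 -0.085  0.18 ]
piv [ 0.528 -0.091  0.155]
```

Emit:
move_arm([
  [0, 0, 0, 0, 0, -0.152, -1],
  [0, 0, 0, 0, 0, -0.152, -1],
  [0, 0, 0, 0, 0, -0.152, -1],
  [-1.5, -4.5, 0, 0, 0, 0, -1],
  [-1.5, -4.5, 0, 0, 0, 0, -1],
  [-1.5, -4.5, 0, 0, 0, 0, -1],
  [-1.5, -4.5, 0, 0, 0, 0, -1],
  [-1.5, -4.5, 0, 0, 0, 0, -1],
  [-1, -4.5, 0, 0, 0, 0, -1],
  [-1, -4.5, 0, 0, 0, 0, -1],
  [0, -4.5, 0, 0, 0, 0, -1],
  [0, -4.5, 0, 0, 0, 0, -1],
])

```text
t: 2.4
eef_pos: [0.3372, 0.0871, 0.2389]
orientation: [-180.0, 0.0, 180.0]
wrist_force: [1.7, -1.1, 0.2]
gripper_width: 0.0879
finger_force: 0.0
```

Emit:
move_arm([
  [0, -4.5, 0, 0, 0, 0, -1],
  [0, -4.5, 0, 0, 0, 0, -1],
  [0, -4.5, 0, 0, 0, 0, -1],
  [0, -4.5, 0, 0, 0, 0, -1],
  [-1, -4.5, 0, 0, 0, 0, -1],
  [-1, -4.5, 0, 0, 0, 0, -1],
  [-1.5, -4.5, 0, 0, 0, 0, -1],
  [-2, -4.5, 0, 0, 0, 0, -1],
  [-2, -4.5, 0, 0, 0, 0, -1],
  [0, 0, 0, 0, 0, 0, -1],
])

```text
t: 3.65
eef_pos: [0.4125, -0.3189, 0.2378]
orientation: [180.0, -0.0, 179.8]
wrist_force: [-0.6, 0.4, -0.6]
gripper_width: 0.0883
finger_force: 0.0
```

Emit:
move_arm([
  [-3, 0, 0, 0, 0, 0, -1],
  [-3, -0.7, 0, 0, 0, 0, -1],
  [0, 0, 0, 0, 0, 0, -1],
  [0, 0, 0, 0, 0, 0, -1],
])

```text
t: 4.15
eef_pos: [0.4713, -0.3229, 0.2388]
orientation: [180.0, -0.0, 180.0]
wrist_force: [0.0, 0.5, 0.4]
gripper_width: 0.0879
finger_force: 0.0
```

```bash
cat >> h.py <<'E'
from scipy.spatial.transform import Rotation as Ro
def wray(px,s):
    c=cam("wrist"); K=np.array(c["mtx"]); M=np.array(c["mount"])
    d=np.linalg.inv(K)@np.array([px[1],px[0],1.]); d=np.array([d[0],-d[1],-d[2]])
    R=Ro.from_euler("xyz",s["orientation"],degrees=True).as_matrix()
    return R@M[:3,3]+s["eef_pos"], R@M[:3,:3]@d
def watz(px,z,s):
    o,d=wray(px,s); return np.round(o+d*(z-o[2])/d[2],4)
E
python3 - <<'E'
from h import *
s=manip.observe(); im=manip.capture("wrist"); cv2.imwrite("pics/w1.png",im[:,:,::-1])
import pickle; pickle.dump(s,open("s1.pkl","wb"))
print(s["eef_pos"], cam("wrist"))
for l in("jam_jar","honey_jar"):
    for x in manip.masks_of("wrist",l)[:2]:
        r=np.where(x["region"]); print(l,x["p"],x["centre"],r[0].min(),r[0].max(),r[1].min(),r[1].max(),watz(x["centre"],.09,s))
E
```

```text
[ 0.4713184  -0.32286081  0.23881757] {'mtx': array([[336.8319363 ,   0.        , 324.03945997],
       [  0.        , 336.8319363 , 196.40142272],
       [  0.        ,   0.        ,   1.        ]]), 'mount': array([[ 1.19375353e-04,  9.66641574e-01,  2.56132880e-01,
         6.61973590e-02],
       [ 9.99999993e-01, -1.08888834e-04, -5.51232564e-05,
         8.31592991e-04],
       [-2.53944206e-05,  2.56132885e-01, -9.66641580e-01,
        -1.46630415e-01],
       [ 0.00000000e+00,  0.00000000e+00,  0.00000000e+00,
         1.00000000e+00]])}
jam_jar 0.88 [240.2, 312.2] 193 283 276 345 [ 0.5259 -0.3331  0.09  ]
honey_jar 0.72 [130.6, 306.3] 94 168 270 343 [ 0.4246 -0.3373  0.09  ]
```

View pics/w1.png

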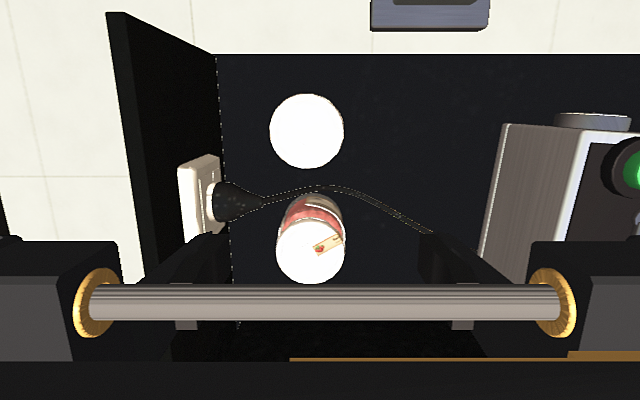

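```bash
python3 - <<'E'
from h import *
import pickle; s=pickle.load(open("s1.pkl","rb"))
print("cap",watz([250,310],.099,s),"honey",watz([131,306],.097,s))
def aty(px,y,s):
    o,d=wray(px,s); return np.round(o+d*(y-o[1])/d[1],3)
for p in([167,180],[240,182],[155,220],[225,222],[200,213]): print("plate",aty(p,-.432,s))
for p in([180,220],[222,220],[200,265],[190,240],[215,240]): print("plug",[list(aty(p,y,s)) for y in(-.43,-.41,-.39)])
t=cam("top");
def taty(px,y):
    o,d=ray("top",px); return np.round(o+d*(y-o[1])/d[1],3)
for p in((735,235),(775,215),(770,180),(790,280)): print("top",[list(taty([120+p[1]/2.5,180+p[0]/2.5],y)) for y in(-.435,-.41,-.39)])
E
```

```text
cap [ 0.5319 -0.3349  0.099 ] honey [ 0.4245 -0.3372  0.097 ]
plate [ 0.449 -0.432  0.131]
plate [ 0.505 -0.432  0.142]
plate [ 0.454 -0.432  0.03 ]
plate [ 0.528 -0.432  0.042]
plate [ 0.494 -0.432  0.064]
plug [[np.float64(0.478), np.float64(-0.43), np.float64(0.043)], [np.float64(0.465), np.float64(-0.41), np.float64(0.106)], [np.float64(0.451), np.float64(-0.39), np.float64(0.17)]]
plug [[np.float64(0.52), np.float64(-0.43), np.float64(0.054)], [np.float64(0.499), np.float64(-0.41), np.float64(0.115)], [np.float64(0.478), np.float64(-0.39), np.float64(0.177)]]
plug [[np.float64(0.569), np.float64(-0.43), np.float64(-0.209)], [np.float64(0.539), np.float64(-0.41), np.float64(-0.099)], [np.float64(0.508), np.float64(-0.39), np.float64(0.011)]]
plug [[np.float64(0.508), np.float64(-0.43), np.float64(-0.035)], [np.float64(0.489), np.float64(-0.41), np.float64(0.043)], [np.float64(0.47), np.float64(-0.39), np.float64(0.121)]]
plug [[np.float64(0.539), np.float64(-0.43), np.float64(-0.027)], [np.float64(0.514), np.float64(-0.41), np.float64(0.049)], [np.float64(0.489), np.float64(-0.39), np.float64(0.126)]]
top [[np.float64(0.532), np.float64(-0.435), np.float64(0.018)], [np.float64(0.51), np.float64(-0.41), np.float64(0.055)], [np.float64(0.492), np.float64(-0.39), np.float64(0.084)]]
top [[np.float64(0.501), np.float64(-0.435), np.float64(0.098)], [np.float64(0.48), np.float64(-0.41), np.float64(0.131)], [np.float64(0.464), np.float64(-0.39), np.float64(0.158)]]
top [[np.float64(0.531), np.float64(-0.435), np.float64(0.121)], [np.float64(0.509), np.float64(-0.41), np.float64(0.154)], [np.float64(0.491), np.float64(-0.39), np.float64(0.179)]]
top [[np.float64(0.439), np.float64(-0.435), np.float64(0.063)], [np.float64(0.421), np.float64(-0.41), np.float64(0.098)], [np.float64(0.407), np.float64(-0.39), np.float64(0.126)]]
```

Emit:
move_arm([
  [-3, -0.3, 0, 0, 0, 0, -1],
  [-3, -0.3, 0, 0, 0, 0, -1],
  [0, 0, 0, 0, 0, 0, -1],
  [0, 0, 4, 0, 0, 0, -1],
  [0, 0, 3, 0, 0, 0, -1],
  [0, 0, 3, 0, 0, 0, -1],
  [0, 0, 2, 0, 0, 0, -1],
  [0, 0, 2, 0, 0, 0, -1],
  [0, 0, 2, 0, 0, 0, -1],
  [0, 0, 1.9, 0, 0, 0, -1],
  [0, 0, 0, 0, 0, 0, -1],
  [0, 0, 0, 0, 0, 0, -1],
])

```text
t: 5.8
eef_pos: [0.5317, -0.33, 0.0609]
orientation: [-179.9, 0.0, 179.9]
wrist_force: [0.4, 0.1, 0.3]
gripper_width: 0.0882
finger_force: 0.0
```

Emit:
move_arm([
  [0, 0, 0, 0, 0, 0, 1],
  [0, 0, 0, 0, 0, 0, 1],
  [0, 0, 0, 0, 0, 0, 1],
  [0, 0, 0, 0, 0, 0, 1],
  [0, 0, 0, 0, 0, 0, 1],
  [0, 0, 0, 0, 0, 0, 1],
  [0, 0, -1, 0, 0, 0, 1],
  [0, 0, -1, 0, 0, 0, 1],
  [0, 0, 0, 0, 0, 0, 1],
], newtons=25)

```text
t: 6.92
eef_pos: [0.5321, -0.3295, 0.0804]
orientation: [-180.0, 0.0, 180.0]
wrist_force: [-0.0, 0.4, -4.9]
gripper_width: 0.0674
finger_force: 25.0
```

Emit:
move_arm([
  [0, 0, -4, 0, 0, 0, 1],
  [0, 0, -5, 0, 0, 0, 1],
  [0, 0, -5, 0, 0, 0, 1],
  [0, 0, -5, 0, 0, 0, 1],
  [1, 3, 0, 0, 0, 0, 1],
  [1, 4, 0, 0, 0, 0, 1],
  [1, 4, 0, 0, 0, 0, 1],
  [0, 4, 0, 0, 0, 0, 1],
  [0, 4, 0, 0, 0, 0, 1],
  [0, 4, 0, 0, 0, 0, 1],
  [0, 4, 0, 0, 0, 0, 1],
  [0, 3, 0, 0, 0, 0, 1],
])

```text
t: 8.43
eef_pos: [0.5016, -0.0278, 0.2694]
orientation: [180.0, -0.1, -180.0]
wrist_force: [-0.3, -0.1, -4.7]
gripper_width: 0.0671
finger_force: 25.0
```

Emit:
move_arm([
  [0, 2, 0, 0, 0, 0, 1],
  [0, 0, 0, 0, 0, 0, 1],
  [0, 0, 0, 0, 0, 0, 1],
])

```text
t: 8.8
eef_pos: [0.5021, -0.01, 0.2695]
orientation: [-180.0, -0.0, 179.9]
wrist_force: [-0.7, -0.2, -5.9]
gripper_width: 0.0674
finger_force: 25.0
```

```bash
python3 - <<'E'
from h import *
s=manip.observe(); im=manip.capture("wrist"); cv2.imwrite("pics/w2.png",im[:,:,::-1])
import pickle; pickle.dump(s,open("s2.pkl","wb")); print(s["eef_pos"],s["gripper_width"])
E
```

```text
[ 0.50207863 -0.01003753  0.26953692] 0.06735205886365142
```

View pics/w2.png

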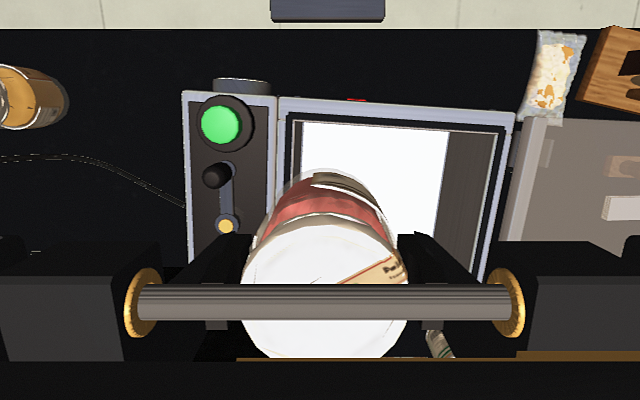

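```bash
python3 - <<'E'
from h import *
import pickle; s=pickle.load(open("s2.pkl","rb"))
fr=watz([90,183],.13,s);fl=watz([112,515],.126,s)
d=fl-fr; yaw=np.arctan2(-d[0],d[1]); print(fr,fl,np.hypot(*d[:2]),"yaw",yaw)
R=Ro.from_euler("z",yaw).as_matrix()
o=(fr+fl)/2-R@[-.095,0,.128]; print("origin",o)
for n,p in dict(floor=[0,.03,0],hinge=[0,.1415,.134],piv=[.01,-.095,.147],btn=[-.07,-.1,.15],stud=[.01,-.0445,.15]).items(): print(n,np.round(o+R@p,4))
print("piv meas",watz([226,225],.157,s),"btn",watz([125,220],.147,s),"knob",watz([176,213],.186,s))
E
```

```text
[ 0.4223 -0.1235  0.13  ] [0.4399 0.1504 0.126 ] 0.2744648793561756 yaw -0.06416880820950231
origin [5.25904479e-01 7.35814590e-03 2.77555756e-17]
floor [0.5278 0.0373 0.    ]
hinge [0.535  0.1486 0.134 ]
piv [ 0.5298 -0.0881  0.147 ]
btn [ 0.4496 -0.0879  0.15  ]
stud [ 0.533  -0.0377  0.15  ]
piv meas [ 0.5294 -0.0899  0.157 ] btn [ 0.4493 -0.0906  0.147 ] knob [ 0.4821 -0.0864  0.186 ]
```

Emit:
move_arm([
  [-1.2, 2.2, 0, 0, 0, 0, 1],
  [-1.3, 2.1, 0, 0, 0, 0, 1],
  [0, 0, 0, 0, 0, 0, 1],
  [0, 0, 3, 0, 0, 0, 1],
  [0, 0, 3, 0, 0, 0, 1],
  [0, 0, 3, 0, 0, 0, 1],
  [0, 0, 3, 0, 0, 0, 1],
  [0, 0, 3, 0, 0, 0, 1],
  [0, 0, 2, 0, 0, 0, 1],
  [0, 0, 1.2, 0, 0, 0, 1],
  [0, 0, 0, 0, 0, 0, 1],
  [0, 0, 0, 0, 0, 0, 1],
])

```text
t: 10.35
eef_pos: [0.5277, 0.033, 0.0886]
orientation: [-180.0, 0.1, 179.9]
wrist_force: [-0.1, 0.1, -4.6]
gripper_width: 0.0672
finger_force: 25.0
```

Emit:
move_arm([
  [0, 0, 0.4, 0, 0, 0, 1],
  [0, 0, 0.2, 0, 0, 0, 1],
  [0, 0, 0.2, 0, 0, 0, 1],
  [0, 0, 0, 0, 0, 0, 1],
])

```text
t: 10.85
eef_pos: [0.5274, 0.0334, 0.0808]
orientation: [-180.0, 0.1, 180.0]
wrist_force: [-3.5, 0.3, 5.6]
gripper_width: 0.0673
finger_force: 25.0
```

Emit:
move_arm([
  [0, 0, 0, 0, 0, 0, 0],
  [0, 0, 0, 0, 0, 0, -1],
  [0, 0, 0, 0, 0, 0, -1],
  [0, 0, 0, 0, 0, 0, -1],
  [0, 0, 0, 0, 0, 0, -1],
  [0, 0, 0, 0, 0, 0, -1],
  [0, 0, -2, 0, 0, 0, -1],
  [0, 0, -4, 0, 0, 0, -1],
  [0, 0, -5, 0, 0, 0, -1],
  [0, 0, -5, 0, 0, 0, -1],
  [0, 0, -5, 0, 0, 0, -1],
  [0, 0, -4, 0, 0, 0, -1],
])

```text
t: 12.35
eef_pos: [0.527, 0.0334, 0.3319]
orientation: [-180.0, 0.1, 180.0]
wrist_force: [1.0, -0.5, 0.5]
gripper_width: 0.0879
finger_force: 0.0
```

Emit:
move_arm([
  [0, 0, -4, 0, 0, 0, 1],
  [0, 0, 0, 0, 0, 0, 1],
  [0, 0, 0, 0, 0, 0, 1],
  [0, 0, 0, 0, 0, 0, 1],
])

```text
t: 12.85
eef_pos: [0.527, 0.0334, 0.3685]
orientation: [180.0, -0.1, 180.0]
wrist_force: [0.0, 0.6, 0.0]
gripper_width: 0.0502
finger_force: 0.0
```

```bash
python3 - <<'E'
from h import *
s=manip.observe(); im=manip.capture("wrist"); cv2.imwrite("pics/w3.png",im[:,:,::-1]); im2=manip.capture("top")
cv2.imwrite("pics/t3.png",cv2.resize(im2[120:300,180:500],None,fx=2.5,fy=2.5)[:,:,::-1])
import pickle; pickle.dump(s,open("s3.pkl","wb")); print(s["eef_pos"],s["gripper_width"])
E
```

```text
[0.52696542 0.03339498 0.36847334] 0.05018953332421391
```

View pics/w3.png

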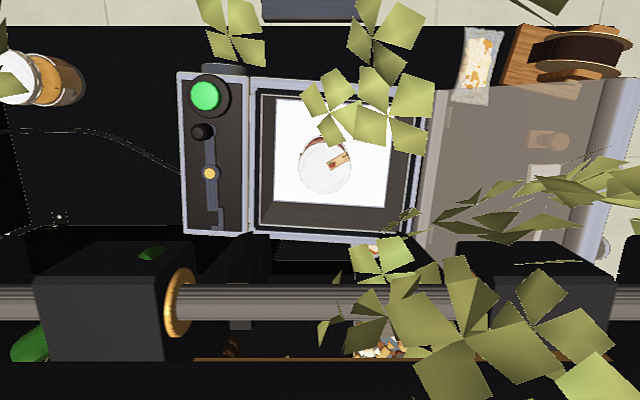

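Emit:
move_arm([
  [1.9, 0, 0, 0, 0, 0, 1],
  [1.8, 3, 0, 0, 0, 0, 1],
  [0, 4.4, 0, 0, 0, 0, 1],
  [0, 4.4, 0, 0, 0, 0, 1],
  [0, 4.4, 0, 0, 0, 0, 1],
  [0, 4.4, 0, 0, 0, 0, 1],
  [0, 4.1, 0, 0, 0, 0, 1],
  [0, 0, 3, 0, 0, 0, 1],
  [0, 0, 3, 0, 0, 0, 1],
  [0, 0, 2.1, 0, 0, 0, 1],
  [0, 0, 0, 0, 0, 0, 1],
])

```text
t: 14.32
eef_pos: [0.4899, 0.2802, 0.2872]
orientation: [-179.9, -0.2, 180.0]
wrist_force: [0.2, -0.2, 0.8]
gripper_width: 0.0002
finger_force: 0.0
```

Emit:
move_arm([
  [0, -2.8, 0, 0, 0, 0, 1],
  [0, -2.8, 0, 0, 0, 0, 1],
  [0, -2.4, -0.4, 0, 0, 0, 1],
  [0, -2.4, -0.3, 0, 0, 0, 1],
  [0, -2.4, 0.1, 0, 0, 0, 1],
  [0, -2.4, 0.3, 0, 0, 0, 1],
  [0, -2.2, 0.8, 0, 0, 0, 1],
  [0, -2.2, 1.0, 0, 0, 0, 1],
])

```text
t: 15.32
eef_pos: [0.4904, 0.084, 0.2749]
orientation: [180.0, 0.1, 180.0]
wrist_force: [-0.4, 2.3, -0.3]
gripper_width: 0.0005
finger_force: 1.1
```

Emit:
move_arm([
  [0, -1.9, 1.6, 0, 0, 0, 1],
  [0, -1.8, 1.6, 0, 0, 0, 1],
  [0, -1.4, 2.0, 0, 0, 0, 1],
  [0, -1.3, 2.0, 0, 0, 0, 1],
  [0, -0.6, 1.5, 0, 0, 0, 1],
  [0, -0.5, 1.5, 0, 0, 0, 1],
  [0, -0.3, 1.5, 0, 0, 0, 1],
  [0, 0, 1.2, 0, 0, 0, 1],
  [0, 0, 0.4, 0, 0, 0, 1],
  [0, 0, 0.3, 0, 0, 0, 1],
  [0, 0, 0, 0, 0, 0, 1],
])

```text
t: 16.7
eef_pos: [0.4905, 0.0064, 0.1403]
orientation: [-179.9, 0.1, 180.0]
wrist_force: [-7.5, 0.0, 21.2]
gripper_width: 0.0004
finger_force: 10.5
```

Emit:
move_arm([
  [0, 0, -4, 0, 0, 0, 1],
  [1, -2, -4, 0, 0, 0, 1],
  [1, -2, -4, 0, 0, 0, 1],
  [0, 0, 0, 0, 0, 0, 1],
  [0, 0, 0, 0, 0, 0, 1],
])

```text
t: 17.32
eef_pos: [0.47, -0.0333, 0.2573]
orientation: [180.0, -0.0, 180.0]
wrist_force: [0.4, 0.2, -1.1]
gripper_width: 0.0005
finger_force: 0.0
```

```bash
python3 - <<'E'
from h import *
s=manip.observe(); im=manip.capture("wrist"); cv2.imwrite("pics/w4.png",im[:,:,::-1])
import pickle; pickle.dump(s,open("s4.pkl","wb")); print(s["eef_pos"],s["wrist_force"])
E
```

```text
[ 0.46999399 -0.03325993  0.25732612] [ 0.39253118  0.15299662 -1.12938814]
```

View pics/w4.png

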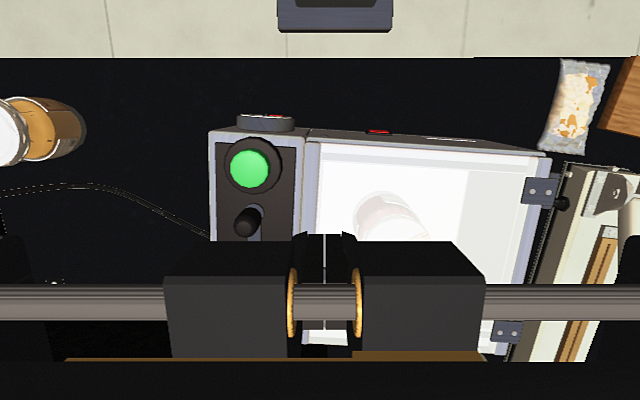

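```bash
python3 - <<'E'
from h import *
import pickle; s=pickle.load(open("s4.pkl","rb"))
print("knob",watz([222,243],.186,s),"btn",watz([168,249],.147,s),"fr",watz([130,209],.13,s))
yaw=-.068; R=Ro.from_euler("z",yaw).as_matrix(); o=np.array([.5255,.0065,0])
piv=o+R@[.01,-.095,0]; print(piv)
for f in(1.5,1,.6,.4,.2,0): print(f,np.round(piv+R@[-.045*np.sin(f),-.045*np.cos(f),0],4))
E
```

```text
knob [ 0.4796 -0.0878  0.186 ] btn [ 0.4491 -0.0903  0.147 ] fr [ 0.4213 -0.1243  0.13  ]
[ 0.52902187 -0.08895992  0.        ]
1.5 [ 0.484  -0.0891  0.    ]
1 [ 0.4896 -0.1106  0.    ]
0.6 [ 0.5011 -0.1243  0.    ]
0.4 [ 0.5087 -0.1291  0.    ]
0.2 [ 0.5171 -0.1324  0.    ]
0 [ 0.526  -0.1339  0.    ]
```

Emit:
move_arm([
  [-1.5, -1.7, 0, 0, 0, 0, 1],
  [0, 0, 3, 0, 0, 0, 1],
  [0, 0, 3, 0, 0, 0, 1],
  [0, 0, 2.9, 0, 0, 0, 1],
  [0, 0, 0, 0, 0, 0, 1],
  [0, -1, 0, 0, 0, 0, 1],
  [-0.1, -1, 0, 0, 0, 0, 1],
  [-0.4, -1, 0, 0, 0, 0, 1],
  [-0.4, -1, 0, 0, 0, 0, 1],
  [-0.3, -0.8, 0, 0, 0, 0, 1],
  [0, 0, 0, 0, 0, 0, 1],
])

```text
t: 18.75
eef_pos: [0.4975, -0.0993, 0.1688]
orientation: [-180.0, 0.0, 179.9]
wrist_force: [-0.6, 0.5, 0.2]
gripper_width: 0.0005
finger_force: 0.0
```

Emit:
move_arm([
  [0, 0.5, 0, 0, 0, 0, 1],
  [1.6, 0, 0, 0, 0, 0, 1],
  [1.6, 0, 0, 0, 0, 0, 1],
  [0, -1.6, 0, 0, 0, 0, 1],
  [0, -1.7, 0, 0, 0, 0, 1],
  [-1, 0, 0, 0, 0, 0, 1],
  [-1, 0, 0, 0, 0, 0, 1],
  [-1, 0, 0, 0, 0, 0, 1],
  [-0.7, 0, 0, 0, 0, 0, 1],
  [-0.5, 0, 0, 0, 0, 0, 1],
  [0, 0, 0, 0, 0, 0, 1],
])

```text
t: 20.12
eef_pos: [0.5075, -0.1262, 0.1685]
orientation: [180.0, -0.0, 180.0]
wrist_force: [-0.7, 0.8, 0.4]
gripper_width: 0.0006
finger_force: 0.2
```

Emit:
move_arm([
  [-0.2, 0, 0, 0, 0, 0, 1],
  [-0.2, 0, 0, 0, 0, 0, 1],
  [0, 0, 0, 0, 0, 0, 1],
])

```text
t: 20.5
eef_pos: [0.5084, -0.1262, 0.1684]
orientation: [180.0, -0.4, 180.0]
wrist_force: [-17.1, -2.1, 5.3]
gripper_width: 0.0006
finger_force: 8.2
```

Emit:
move_arm([
  [1.5, 0, 0, 0, 0, 0, 1],
  [3, 0, -3, 0, 0, 0, 1],
  [3, 1.6, -4, 0, 0, 0, 1],
  [0, 2, 0, 0, 0, 0, 1],
  [0, 0, 0, 0, 0, 0, 1],
  [0, 0, 0, 0, 0, 0, 1],
])

```text
t: 21.25
eef_pos: [0.4364, -0.0908, 0.2384]
orientation: [180.0, -0.0, 180.0]
wrist_force: [-0.4, 0.3, -0.6]
gripper_width: 0.0002
finger_force: 0.0
```

```bash
python3 - <<'E'
from h import *
s=manip.observe(); im=manip.capture("wrist"); t=manip.capture("top")
a=cv2.resize(t[150:270,300:420],None,fx=3.3,fy=3.3,interpolation=cv2.INTER_CUBIC)
b=np.zeros((400,800,3),np.uint8); b[:396,:396]=a; b[:,400:]=im[:,120:520]; cv2.imwrite("pics/w5.png",b[:,:,::-1])
import pickle; pickle.dump(s,open("s5.pkl","wb")); print(s["eef_pos"],s["wrist_force"])
E
```

```text
[ 0.43640086 -0.09080774  0.23841346] [-0.39050404  0.28002085 -0.55284079]
```

View pics/w5.png

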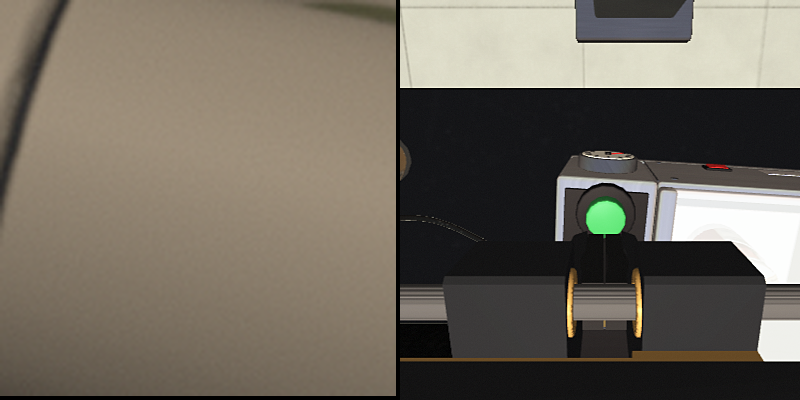

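Emit:
move_arm([
  [-2, 2, -5, 0, 0, 0, 1],
  [-3, 4, -5, 0, 0, 0, 1],
  [-3, 4, -1, 0, 0, 0, 1],
  [0, 0, 0, 0, 0, 0, 1],
  [0, 0, 0, 0, 0, 0, 1],
])

```text
t: 21.98
eef_pos: [0.5126, 0.0042, 0.3421]
orientation: [180.0, -0.1, 179.9]
wrist_force: [-0.1, -0.1, 0.8]
gripper_width: 0.0007
finger_force: 0.0
```

```bash
python3 - <<'E'
from h import *
s=manip.observe(); im=manip.capture("wrist")
cv2.imwrite("pics/w6.png",cv2.resize(im[60:260,100:420],None,fx=2.5,fy=2.5)[:,:,::-1])
import pickle; pickle.dump(s,open("s6.pkl","wb")); print(s["eef_pos"],s["wrist_force"])
E
```

```text
[0.51258856 0.00421925 0.34210203] [-0.07653969 -0.09359345  0.82534764]
```

View pics/w6.png

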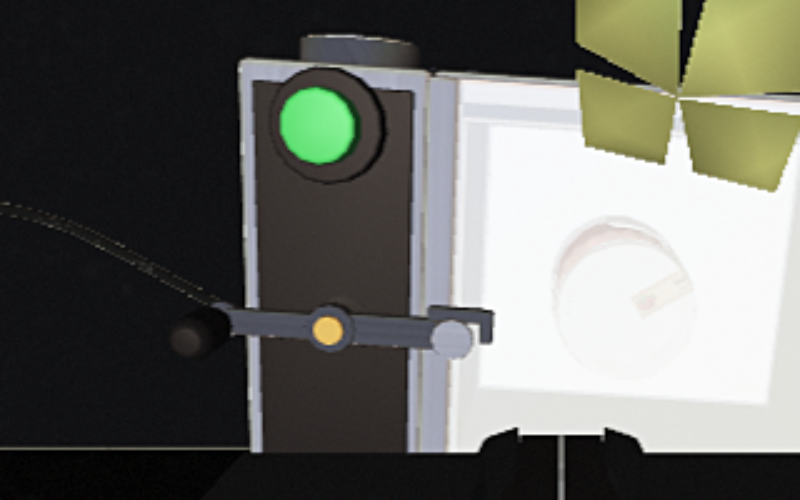

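```bash
python3 - <<'E'
from h import *
import pickle; s=pickle.load(open("s6.pkl","rb"))
p=lambda x,y,z: watz([60+y/2.5,100+x/2.5],z,s)
k=p(183,338,.186);v=p(328,330,.157);print(k,v,"phi",np.arctan2(-(k-v)[0],-(k-v)[1])-(-.068)*-1, "btn",p(318,125,.147))
E
```

```text
[ 0.5251 -0.135   0.186 ] [ 0.5293 -0.0892  0.157 ] phi 0.023447288612817918 btn [ 0.4487 -0.0901  0.147 ]
```

Emit:
move_arm([
  [2.1, -3.1, 0, 0, 0, 0, 1],
  [2.1, -3.1, 0, 0, 0, 0, 1],
  [2.1, -3.2, 0, 0, 0, 0, 1],
  [0, 0, 4, 0, 0, 0, 1],
  [0, 0, 5, 0, 0, 0, 1],
  [0, 0, 5, 0, 0, 0, 1],
  [0, 0, 3.5, 0, 0, 0, 1],
  [0, 0, 1, 0, 0, 0, 1],
  [0, 0, 0.7, 0, 0, 0, 1],
  [0, 0, 0, 0, 0, 0, 1],
])

```text
t: 23.28
eef_pos: [0.4497, -0.0897, 0.1519]
orientation: [-179.9, 0.0, 179.9]
wrist_force: [-2.4, 0.0, 5.2]
gripper_width: 0.0005
finger_force: 2.5
```

Emit:
move_arm([
  [0, 0, 0.3, 0, 0, 0, 1],
  [0, 0, 0.2, 0, 0, 0, 1],
  [0, 0, 0.1, 0, 0, 0, 1],
  [0, 0, 0, 0, 0, 0, 1],
  [0, 0, 0, 0, 0, 0, 1],
  [0, 0, 0, 0, 0, 0, 1],
  [0, 0, 0, 0, 0, 0, 1],
])

```text
t: 24.15
eef_pos: [0.4499, -0.0897, 0.1468]
orientation: [-179.9, 0.1, 180.0]
wrist_force: [-4.8, 0.2, 9.7]
gripper_width: 0.0007
finger_force: 4.7
```

Emit:
move_arm([
  [0, 0, 0.1, 0, 0, 0, 1],
  [0, 0, 0.1, 0, 0, 0, 1],
  [0, 0, 0, 0, 0, 0, 1],
  [0, 0, 0, 0, 0, 0, 1],
  [0, 0, 0, 0, 0, 0, 1],
  [0, 0, 0, 0, 0, 0, 1],
])

```text
t: 24.9
eef_pos: [0.45, -0.0898, 0.1462]
orientation: [-179.8, 0.2, 180.0]
wrist_force: [-9.5, 0.8, 25.3]
gripper_width: 0.0001
finger_force: 12.8
```

Bottomed out: the force rose to 25 N with almost no further travel. Handing in.

```bash
python3 -c "
from workcell import manip
print(manip.job_done())"
```

```text
the job is handed in; nothing more can be done
None
```

I handed the job in at about 25 s with the jam jar upright in the chamber, the lid closed and hooked, and the pump button held fully down at about 25 N; the hand-in returned no verdict.

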